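# Feed a steel blank towards the grinder belt by three clicks

## Robot

A 7-joint arm with a two-finger parallel gripper is mounted at the origin on the work surface. World frame = base frame: x ahead of the robot, y to its left, z up, the work surface at z = 0. Lengths are in m, angles in rad, forces in N, time in s.
With the tool pointing down it reaches from about 0.35 to 0.9 m from the base axis. Payload 8.1 kg.
Tool frame: the origin (TCP) lies between the finger pads; the fingertips stand 17 mm ahead of it and the grasp point (between the pads) lies 2 mm behind it; z points along the fingers, y is the direction in which the jaws open and shut (so a half turn about z gives the same grasp; the last joint's range is limited). The gripper opens to 92 mm and grips with 3 to 60 N. Pads are 19 mm wide; open, the fingers measure 130 mm over their backs; the gripper's body (75 mm by 190 mm) begins 47 mm behind the grasp point.
Start: joints at [-1.337, 0.434, 0.025, 1.573, -0.012, 1.134, -0.075], TCP at [0.207, 0.59, 0.244] pointing down, gripper open.
Joint ranges: [-2.62, 2.62], [-0.44, 2.09], [-1.27, 1.32], [0.08, 2.57], [-1.32, 4.46], [0.12, 2], [-2.74, 2.74]. Speed limits (rad/s): [2.22, 2.22, 3.01, 3.01, 3.14, 3.14, 3.14].

## Interface

Orientations are given as a rotation vector (axis times angle).
In Python, from cell import arm gives the robot as it stands. The module is installed in compiled form; this text tells all that it offers.
- The arm moves only by the shell command python3 -m crank 'ROWS' [FORCE]. ROWS is JSON, a list of rows, each a list of 5 numbers: the opening, from 0 (shut) to 1 (fully open), then the shift along the world's x, y, z normalised to -1 to 1, where 1 is 40 cm, then the turn about the world's z normalised to -1 to 1, where 1 is 60 degrees. In form: [[fingers, tx, ty, tz, twist], ...]. A call has exactly 8 rows; each row shifts and turns the commanded pose from where the row before left it; what a row does not reach is not made up. A row lasts 1/12 s, in which the tool goes at most 41.7 mm and 7.16 degrees, less where a joint would pass 70% of its speed; a pose out of reach is approached as far as the arm can. A call with a number of a shift or a turn outside -1 to 1 is refused whole. A call with a gripper value outside its range is refused whole. The fingers move at their own pace and stop on an object; FORCE is the grip in N (left out, the last holds). Time passes only in rows, so rows that do not move let the fingers close, or fill a call up. It gives the time, the measured TCP pose, the force and the opening at its end, in the units of the state.
- arm.observe(): the state, without advancing time (a new reading comes with each control period).
- arm.get_image(name): name is "scene" or "top"; returns the picture (420x560x3 uint8, red, green, blue); there is no depth.
- arm.get_calibration(name): a dict with "intrinsics" (3x3 intrinsics, pixels), "extrinsics" (4x4, takes a point from camera to world coordinates). Camera axes: x right, y down, z forward; pixel columns grow to the right and rows downward; lengths in m; the calibration is good to about 2 mm. A picture is of the moment at which its call begins. get_calibration takes no time and is no camera call.
- arm.sign_off(): hands the job in, once; it reports no verdict.
The state is a dict: "clock": time; "joints": joint angles; "dq": joint speeds; "joint_efforts": joint torques, N m; "position": TCP position; "ee_rot": TCP orientation; "force": force on the tool from outside, world axes, zero at the start; "ft_torque": the same for the moment, N m; "width": opening from 0.0 (shut) to 1.0 (fully open).
Only numpy, scipy, OpenCV 4.12 (cv2) and the standard library are available. Lean on these libraries where they do the work, as an engineer would, in place of code of your own. Each camera call takes 0.05 s, during which the arm holds its last target.

## Task

The grinder is switched off and has to be set up: lay the steel blank with the narrow tongue flat into the nest on the grinder's feed carriage, tongue towards the belt wheel, let go of it, and only then work the feed lever. Move the lever's cross handle from its rest towards the belt by exactly three clicks, counted by feel, never on to a fourth; a spring throws it back if you let go, so finish while still holding it in the third notch. Leave everything else on the bench where it is.

Things in the scene. Friction and masses are not known exactly. Their poses are not given: they have to be found in the camera images.
- grinder: blue belt grinder with a feed bed, fixed to the bench. Origin on the bench under the carriage's rest place; z up, y along the bed. Belt wheel (148 mm across, front at y = -101 mm, top 179 mm up) on the -y side with a guard 232 mm high behind it at y = -240 mm; lever on the +y side. Bed 120 mm wide in x, y = -110 to 220 mm, 28 mm high
- nest (a point): centre of the floor of the nest on the sliding steel carriage, 50 mm above the bench, axes as the grinder's. It takes the blank's 30 x 70 mm body with 3 mm play all round; posts and end walls rise 12 mm; the -y end wall has a 22 mm gap for the tongue. Both long sides are open over the middle 52 mm; floor there 24 mm wide, 14 mm above the carriage plate, leaving room for fingers
- blank_mid (a point): the steel blank to be loaded, 0.3 to 0.5 kg, centre of its 30 (x) x 70 (y) x 20 (z) mm body, 10 mm above its underside; axes of the blank, the tongue points along its -y. It lies flat on the bench on its underside
- blank_tip (a point): end of the blank's tongue, 65 mm from blank_mid along the blank's -y, half-way up; the tongue is 14 mm wide, 30 mm long, 20 mm high
- hinge (a point): middle of the feed lever's hinge, 45 mm above the bench, axis along the grinder's x. At rest the lever leans 0.24 rad from upright away from the belt (to +y), on a stop; it swings over the top towards the belt (-y), 0.88 rad in all, and takes the carriage along in -y. A spring pushes back throughout, 5 to 7 N on average at the handle
- handle (a point): middle of the lever's cross handle: black bar 20 mm thick, 64 mm long, along the grinder's x, free to spin on its axle, on a 10 mm stem, 120 mm from the hinge. Rests in a force valley. Each click is a rise, then a fall of the pushing force by about 7 N peak to valley: it counts when the peak is passed, and the valley after it is its notch. Clicks are evenly spaced, 14 to 25 mm of handle travel each
- offcut: plain straight steel bar offcut, 30 x 90 x 20 mm, no tongue; bystander
- collar: steel collar, 44 mm across, 18 mm high; bystander
- brush: hand brush lying on the bench; bystander
- jar: closed grey jar with a steel lid, 68 mm across, 90 mm tall; bystander
- can: closed low aluminium tin, 68 mm across, 50 mm tall; bystander
- wrench: steel wrench lying on the bench; bystander
There are look-alikes about, which are no part of the job. Leave any blue or brown look-alike of the part that bears blank_mid alone.

How it is judged:
On the way, in this order (a step that is already met when the one before it is completed fails the run):
1. the blank lies in the nest, released, with the lever still at rest (x of blank_mid in the frame of nest between -0.006 and 0.006 m and y of blank_mid in the frame of nest between -0.007 and 0.007 m and z of blank_mid in the frame of nest between 0.006 and 0.013 m and y of blank_tip in the frame of nest between -0.073 and -0.057 m and angle between blank_mid's own z axis and vertical below 0.06 rad and contact force between the fingers and blank below 0.1 N and y of handle in the frame of grinder above 0.1945 m), for 0.2 s.
2. the lever has been brought into the third notch (y of handle in the frame of grinder between 0.1332 and 0.1499 m), for 0.3 s.
At the end, for the whole second after the job is handed in: The blank lies flat in the nest (centre within 6 mm, tongue to the belt), let go; the fingers hold the still lever with over 1.5 N in the third notch, between third and fourth click (handle at y 133 to 150 mm in the grinder frame); nothing else bears on the lever (all of step 2 and x of blank_mid in the frame of nest between -0.006 and 0.006 m and y of blank_mid in the frame of nest between -0.007 and 0.007 m and z of blank_mid in the frame of nest between 0.006 and 0.013 m and y of blank_tip in the frame of nest between -0.073 and -0.057 m and angle between blank_mid's own z axis and vertical below 0.06 rad and contact force between the fingers and lever above 1.5 N and contact force between each of the fingers, lever and blank below 0.1 N and linear speed of lever below 0.02 m/s and contact force between lever and offcut below 0.1 N and contact force between lever and collar below 0.1 N and contact force between lever and brush below 0.1 N and contact force between lever and jar below 0.1 N and contact force between lever and can below 0.1 N and contact force between lever and wrench below 0.1 N); the arm keeps its last pose, push and grip.
It fails at once if the lever is pushed on to a fourth click (handle under y = 128 mm in the grinder's frame) (y of handle in the frame of grinder below 0.128 m).
It fails at once if a bystander (offcut, collar, brush, jar, can or wrench) is moved by more than 30 mm (distance of any of offcut, collar, brush, jar, can, wrench from where it was at the start of the episode above 0.03 m).
It also fails if it takes over 69 s, if anything falls off the work surface, if the arm or the gripper's body presses on something with over 40 N, if the wrist force passes 120 N, or if a joint passes its speed limit or range.

## Working session

There is one attempt and no reset: what is moved stays moved. The work goes in short steps, Python scripts to look and compute and a shell command to move; the robot and the scene stay as the last step left them, time stands still between calls to the robot, and variables do not carry over. Pictures are saved under pics/ and viewed, and the job is handed in when it is done.

```bash
mkdir -p pics; ls; python3 - <<'E'
from cell import arm
import cv2,numpy as np
print(arm.observe())
for n in("scene","top"):
    im=arm.get_image(n); cv2.imwrite(f"pics/{n}0.png",im[:,:,::-1])
    c=arm.get_calibration(n); print(n,np.round(c["intrinsics"],1).tolist(),np.round(c["extrinsics"],4).tolist())
E
```

```text
pics
{'clock': 0.0, 'joints': array([-1.33659848,  0.43520364,  0.0249253 ,  1.57406988, -0.01156049,
        1.13396904, -0.07512225]), 'dq': array([ 1.19975431e-04,  4.94721052e-05, -9.07944581e-04,  1.79477801e-03,
       -5.88539313e-04,  3.44604007e-06, -5.19945717e-04]), 'joint_efforts': array([-2.55405184e-04, -6.67836142e+01,  9.85257849e-01, -3.14468765e+01,
       -6.04210887e-02,  4.27456037e-02,  2.06310588e-04]), 'position': array([0.20642511, 0.58943789, 0.24296694]), 'ee_rot': array([-5.26576152e-01, -3.09704461e+00,  2.35996173e-03]), 'force': array([ 0.49112388, -0.31319041, -0.49129395]), 'ft_torque': array([-0.00180549,  0.00527062,  0.02283124]), 'width': 0.9977581654016427}
scene [[458.8, 0.0, 285.2], [0.0, 458.8, 203.8], [0.0, 0.0, 1.0]] [[0.4733, 0.7632, -0.4399, 1.0834], [0.8808, -0.404, 0.2468, -0.2963], [0.0107, -0.5043, -0.8635, 1.1085], [0.0, 0.0, 0.0, 1.0]]
top [[533.6, 0.0, 273.8], [0.0, 533.6, 216.6], [0.0, 0.0, 1.0]] [[-0.027, -0.9928, 0.1165, 0.3694], [-0.9996, 0.0273, 0.0013, -0.0045], [-0.0045, -0.1164, -0.9932, 1.679], [0.0, 0.0, 0.0, 1.0]]
```

View pics/scene0.png

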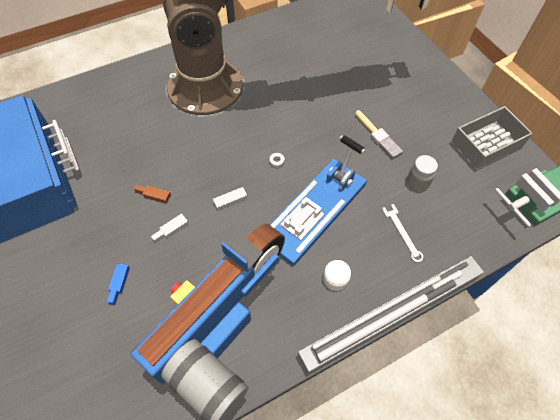

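View pics/top0.png

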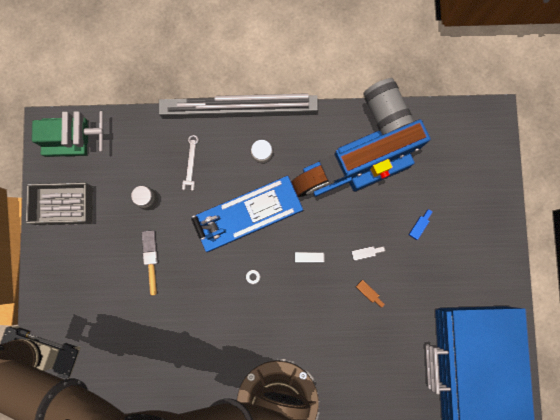

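```bash
cat > h.py <<'E'
import numpy as np,cv2
from cell import arm
def crop(src,x0,y0,w,h,k,out):
    im=cv2.imread(src)[y0:y0+h,x0:x0+w]; cv2.imwrite(out,cv2.resize(im,None,fx=k,fy=k,interpolation=cv2.INTER_CUBIC))
def ray(n,u,v,z):
    c=arm.get_calibration(n);K=np.array(c["intrinsics"]);E=np.array(c["extrinsics"])
    d=E[:3,:3]@np.linalg.inv(K)@[u,v,1];o=E[:3,3];return (o+d*(z-o[2])/d[2])
def proj(n,p):
    c=arm.get_calibration(n);K=np.array(c["intrinsics"]);E=np.array(c["extrinsics"])
    q=K@(E[:3,:3].T@(np.array(p)-E[:3,3]));return q[:2]/q[2]
E
python3 - <<'E'
from h import *
crop("pics/top0.png",340,200,100,75,8,"pics/c1.png")
crop("pics/top0.png",180,150,150,112,5,"pics/c2.png")
crop("pics/scene0.png",100,170,160,120,5,"pics/c3.png")
crop("pics/scene0.png",230,120,160,150,4,"pics/c4.png")
E
```

```text
(no output)
```

View pics/c1.png

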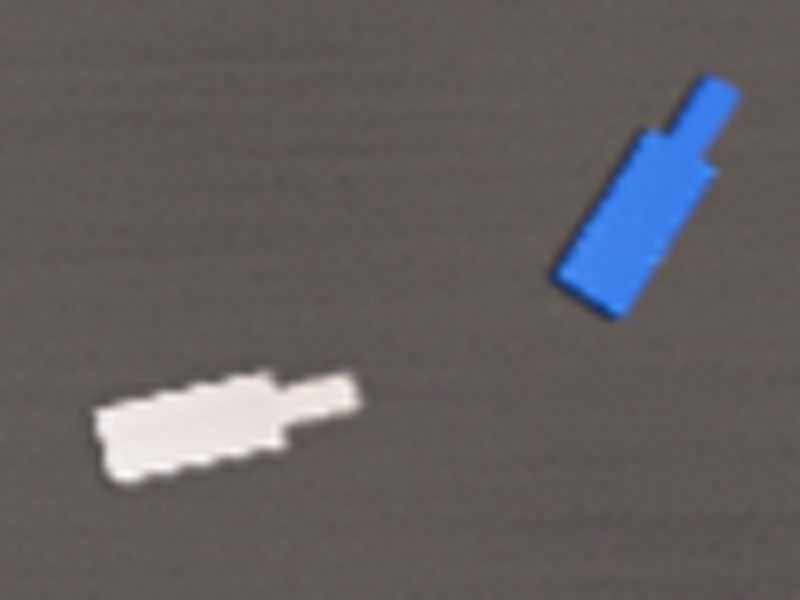

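View pics/c2.png

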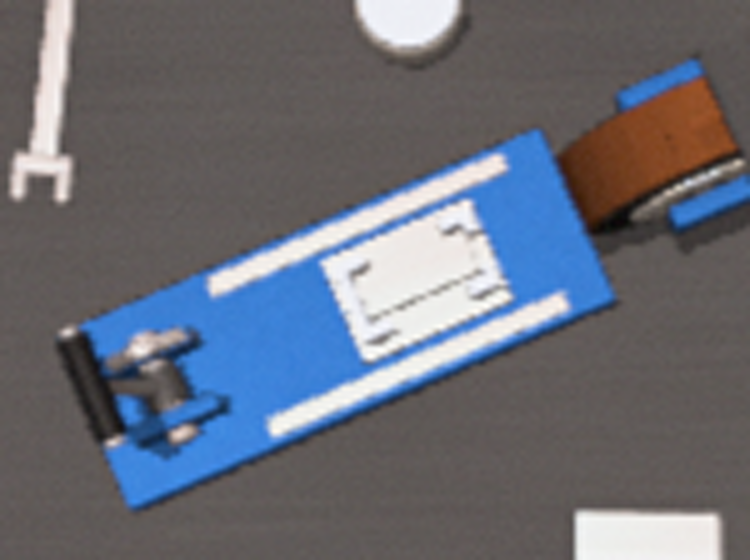

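View pics/c3.png

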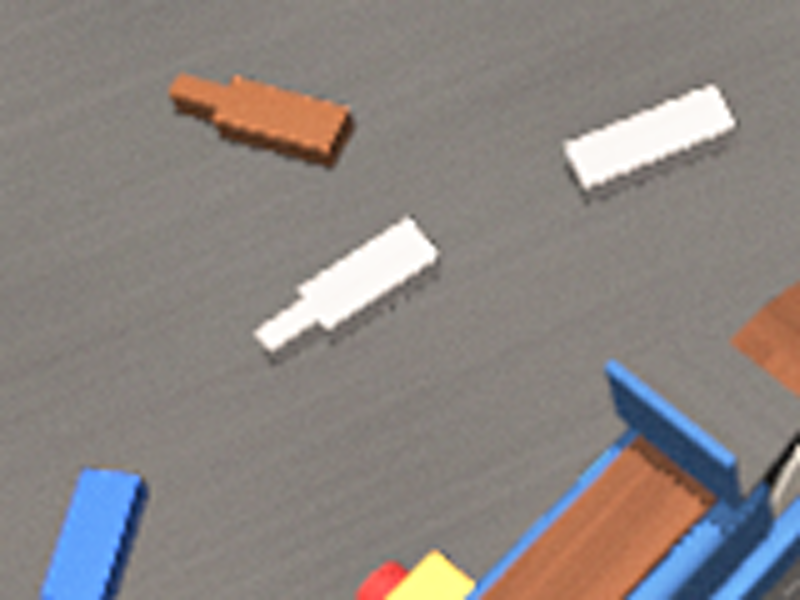

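View pics/c4.png

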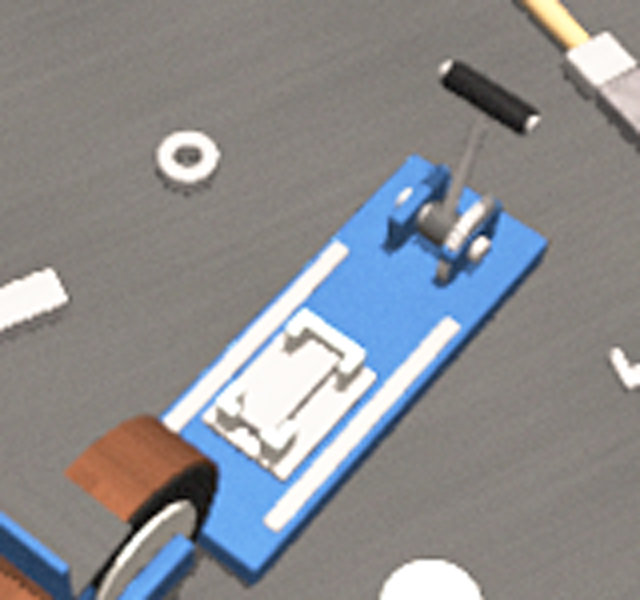

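```bash
cat > fit.py <<'E'
from h import *
from scipy.optimize import least_squares
def fit(obs,x0):
    def T(p,q): c,s=np.cos(p[2]),np.sin(p[2]);return [p[0]+c*q[0]-s*q[1],p[1]+s*q[0]+c*q[1],q[2]]
    f=lambda p:np.concatenate([proj(n,T(p,q))-uv for n,q,uv in obs])
    r=least_squares(f,x0,x_scale=[.01,.01,.1],loss='soft_l1');print(np.round(r.x,4),'yaw deg',np.degrees(r.x[2]).round(2));print(np.round(r.fun.reshape(-1,2),1).tolist());return r.x
E
python3 - <<'E'
from fit import *
c=lambda k,ox,oy:(lambda u,v:np.array([ox+(u+.5)/k-.5,oy+(v+.5)/k-.5]))
a=c(8,340,200);b=c(5,100,170)
B=lambda x,y:(x,y,.02)
# camera top: left=+y. image up=+x
obs_t=[("top",B(.015,.035),a(97,406)),("top",B(.015,-.035),a(268,372)),("top",B(-.015,-.035),a(287,447)),("top",B(-.015,.035),a(113,485)),("top",B(.007,-.065),a(352,373)),("top",B(-.007,-.065),a(361,408))]
obs_s=[("scene",B(-.015,.035),b(410,217)),("scene",B(.015,.035),b(438,253)),("scene",B(.015,-.035),b(330,328)),("scene",B(-.015,-.035),b(299,290)),("scene",B(-.007,-.065),b(255,332)),("scene",B(.007,-.065),b(270,352))]
x0=[.6,-.17,0]
for o in(obs_t,obs_s,obs_t+obs_s):fit(o,x0)
print("GRINDER")
a=c(5,180,150);b=c(4,230,120)
G=lambda x,y,z=.028:(x,y,z)
obs_t=[("top",G(-.06,.22),a(135,510)),("top",G(-.06,-.11),a(617,300)),("top",G(.06,-.11),a(540,130))]
obs_s=[("scene",G(.06,.22),b(548,242)),("scene",G(-.06,.22),b(415,155)),("scene",G(.06,-.11),b(250,575))]
for o in(obs_t,obs_s,obs_t+obs_s):
    p=fit(o,[.7,.05,.4])
    for q in [(0,0,.05),(0,.045,.05),(0,-.045,.05)]:
        pass
hx=p;cc,s=np.cos(p[2]),np.sin(p[2])
for lab,q in dict(nest=(0,0,.05)).items():
    w=[p[0]+cc*q[0]-s*q[1],p[1]+s*q[0]+cc*q[1],q[2]];print(lab,w,proj("top",w),proj("scene",w))
# handle ends
for n,l in(("top",[a(70,333),a(110,438)]),("scene",[b(450,70),b(530,122)])):
    m=(l[0]+l[1])/2
    w=ray(n,*m,.045+.12*np.cos(.24)); d=w[:2]-p[:2]; print(n,w,'gr frame',cc*d[0]+s*d[1],-s*d[0]+cc*d[1])
E
```

```text
[ 0.4429 -0.2776  0.185 ] yaw deg 10.6
[[-0.2, 0.3], [0.4, -0.2], [0.2, -0.2], [-0.0, -0.1], [-0.1, 0.1], [-0.2, 0.2]]
[ 0.444  -0.2786  0.2022] yaw deg 11.59
[[-0.3, -0.1], [0.3, 0.2], [-0.4, 0.1], [-0.3, -0.1], [0.4, 0.1], [0.2, -0.2]]
[ 0.4435 -0.2782  0.1937] yaw deg 11.1
[[-0.1, 0.2], [0.5, -0.5], [0.4, -0.4], [0.2, -0.2], [-0.0, -0.2], [-0.1, -0.2], [-0.1, -0.3], [0.4, 0.1], [-0.4, -0.1], [-0.2, -0.4], [0.4, -0.3], [0.2, -0.6]]
GRINDER
[0.5967 0.0294 0.3847] yaw deg 22.04
[[-0.7, 0.5], [0.4, 0.1], [0.3, -0.6]]
[0.5988 0.0255 0.3771] yaw deg 21.6
[[0.3, 0.4], [-0.4, -0.4], [0.0, -0.0]]
[0.5977 0.027  0.3782] yaw deg 21.67
[[-0.3, -0.3], [1.1, -0.0], [1.2, -0.8], [0.5, -0.2], [-0.2, -0.9], [0.4, -0.6]]
nest [np.float64(0.5977197621503159), np.float64(0.02704840458976366), 0.05] [263.96544721 204.89230303] [301.80809144 216.18360506]
top [0.52440656 0.21613887 0.16156056] gr frame 0.0016847439405480585 0.20279839702213825
scene [0.52285346 0.21336709 0.16156056] gr frame -0.000782023651361749 0.20079592940428298
```

```bash
python3 - <<'E'
from h import *
crop("pics/top0.png",236,182,54,44,14,"pics/c5.png")
crop("pics/scene0.png",275,190,54,50,12,"pics/c6.png")
E
```

```text
(no output)
```

View pics/c5.png

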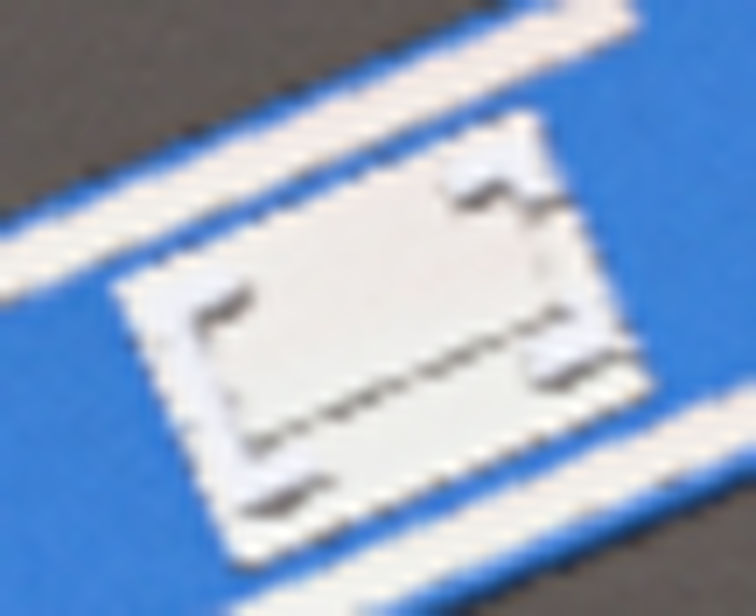

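View pics/c6.png

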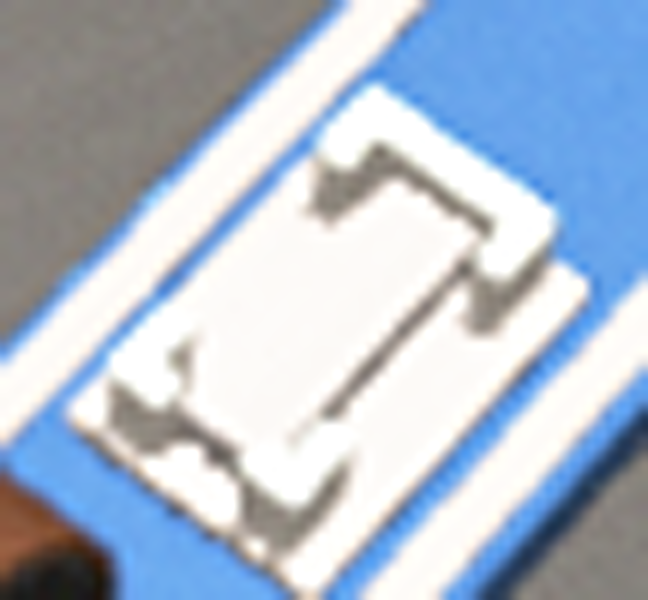

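```bash
python3 - <<'E'
from h import *
from scipy.optimize import least_squares
c=lambda k,ox,oy:(lambda u,v:np.array([ox+(u+.5)/k-.5,oy+(v+.5)/k-.5]))
a=c(14,236,182);b=c(12,275,190);a5=c(5,180,150);b4=c(4,230,120)
def plate(sx,sy):return lambda P:(sx*P[3],sy*P[4],.036)
fx=lambda *q:(lambda P:q)
T=[("top",plate(1,-1),a(545,108)),("top",plate(-1,-1),a(660,385)),("top",plate(1,1),a(110,285)),("top",plate(-1,1),a(238,570)),
 ("top",fx(-.012,.038,.05),a(255,447)),("top",fx(-.012,-.038,.05),a(570,311)),
 ("top",fx(-.06,.22,.028),a5(135,510)),("top",fx(-.06,-.11,.028),a5(617,300)),("top",fx(.06,-.11,.028),a5(540,130))]
S=[("scene",plate(-1,-1),b(68,410)),("scene",plate(1,-1),b(315,597)),("scene",plate(1,1),b(590,285)),
 ("scene",fx(-.018,.038,.062),b(377,141)),("scene",fx(.018,.038,.062),b(492,227)),("scene",fx(.012,.038,.05),b(470,262)),
 ("scene",fx(.06,.22,.028),b4(548,242)),("scene",fx(-.06,.22,.028),b4(415,155))]
for obs in(T,S,T+S):
    def f(P):
        o=[];cc,s=np.cos(P[2]),np.sin(P[2])
        for n,g,uv in obs:
            q=g(P);o.append(proj(n,[P[0]+cc*q[0]-s*q[1],P[1]+s*q[0]+cc*q[1],q[2]])-uv)
        return np.concatenate(o)
    r=least_squares(f,[.6,.03,.38,.035,.05],x_scale=[.01,.01,.1,.01,.01],loss='soft_l1')
    print(np.round(r.x,4),np.degrees(r.x[2]).round(2));print(np.round(r.fun.reshape(-1,2),1).tolist())
E
```

```text
[0.5972 0.0293 0.3834 0.0343 0.0517] 21.97
[[-0.3, -0.1], [0.3, 0.1], [0.4, 0.4], [-0.1, 0.1], [-0.3, 0.0], [-0.1, -0.0], [-0.7, 0.2], [0.4, -0.1], [0.4, -0.8]]
[0.5991 0.0265 0.3815 0.035  0.0485] 21.86
[[-0.4, 0.3], [-0.4, 0.2], [-0.5, 1.2], [-0.2, -0.2], [0.9, 0.2], [0.7, -1.7], [0.5, 0.1], [-0.4, -0.6]]
[0.5979 0.0281 0.3812 0.0345 0.0506] 21.84
[[-0.2, -0.2], [0.4, 0.1], [1.0, -0.1], [0.6, -0.2], [0.1, -0.2], [0.2, -0.2], [-0.5, -0.1], [0.8, -0.2], [0.8, -0.9], [-0.4, 0.3], [-0.7, -0.0], [0.1, -0.1], [0.1, -0.8], [1.2, -0.4], [1.0, -2.3], [0.7, -0.5], [-0.1, -1.1]]
```

Candidates: steel tongued bar at top (368,253), blue one (421,224), brown one (370,293), plain offcut (309,257). Only the steel one at (368,253) is bare metal with a tongue; the enlarged crop confirms it. The tongue points right (−y), yaw is about 11°, and it lies at (0.4435,−0.278). The grinder is at (0.598,0.028), yaw about 21.9°.

```bash
python3 -m crank '[[1,0.06,-0.08,0,-0.1],[1,0.06,-0.08,0,-0.1],[1,0.06,-0.08,0,-0.1],[1,0.06,-0.08,0,-0.1],[1,0.06,-0.08,0,-0.1],[1,0.06,-0.08,0,-0.1],[1,0.06,-0.08,0,-0.1],[1,0.06,-0.08,0,-0.1]]' 25
python3 -c "
from cell import arm;print(arm.observe()['joints'])"
```

```text
clock: 0.77
position: [0.3992, 0.332, 0.2436]
ee_rot: [-1.747, -2.611, 0.0]
force: [0.3, 0.5, -0.6]
width: 1.001
[-1.03148007  0.26254629  0.29454664  1.84689703 -0.0873678   1.04487014
 -0.31135672]
```

```bash
python3 -m crank '[[1,0.02,-0.1,0,0],[1,0.02,-0.1,0,0],[1,0.02,-0.1,0,0],[1,0.02,-0.1,0,0],[1,0.02,-0.1,0,0],[1,0.01,-0.1,0,0],[1,0.01,-0.1,0,0],[1,0,-0.1,0,0]]'
python3 -m crank '[[1,0,-0.1,0,-0.04],[1,0,-0.1,0,-0.04],[1,0,-0.1,0,-0.04],[1,0,-0.1,0,-0.04],[1,0,-0.1,0,-0.03],[1,0,-0.1,0,0],[1,0,-0.1,-0.05,0],[1,0,-0.03,-0.1,0]]'
python3 -m crank '[[1,0,0,-0.1,0],[1,0,0,0,0],[1,0,0,0,0],[1,0,0,0,0],[1,0,0,0,0],[1,0,0,0,0],[1,0,0,0,0],[1,0,0,0,0]]'
cat > st.py <<'E'
from cell import arm
import numpy as np
from scipy.spatial.transform import Rotation as R
o=arm.observe();m=R.from_rotvec(o['ee_rot']).as_matrix()
print('t',round(o['clock'],2),'pos',np.round(o['position'],4),'jaw yaw',np.degrees(np.arctan2(m[1,1],m[0,1])).round(2),'z',np.round(m[:,2],3),'F',np.round(o['force'],2),'w',round(o['width'],3),'q',np.round(o['joints'],2))
E
python3 st.py
```

```text
clock: 1.43
position: [0.4466, 0.0119, 0.2438]
ee_rot: [1.741, 2.615, 0.0]
force: [1.3, -0.9, 0.7]
width: 0.998
clock: 2.1
position: [0.448, -0.2831, 0.1884]
ee_rot: [1.991, 2.416, 0.0]
force: [1.8, -0.5, -0.0]
width: 0.997
clock: 2.77
position: [0.4473, -0.2752, 0.1463]
ee_rot: [1.99, 2.429, 0.002]
force: [-0.4, -0.2, -0.3]
width: 0.997
t 2.77 pos [ 0.4473 -0.2752  0.1463] jaw yaw 11.35 z [ 0.002 -0.    -1.   ] F [-0.39 -0.24 -0.3 ] w 0.997 q [-0.02  0.43  0.63  1.97 -0.33  0.84  0.99]
```

```bash
python3 -m crank '[[1,-0.0095,-0.007,-0.08,0],[1,0,0,-0.08,0],[1,0,0,-0.02,0],[1,0,0,0,0],[1,0,0,0,0],[1,0,0,0,0],[1,0,0,0,0],[1,0,0,0,0]]'
python3 st.py
python3 - <<'E'
from h import *
for n in("scene","top"): cv2.imwrite(f"pics/{n}1.png",arm.get_image(n)[:,:,::-1])
crop("pics/scene1.png",110,150,130,110,6,"pics/s1c.png");crop("pics/top1.png",310,190,110,90,7,"pics/t1c.png")
E
```

```text
clock: 3.43
position: [0.4436, -0.2785, 0.0744]
ee_rot: [1.991, 2.428, 0.001]
force: [-0.3, 1.0, 0.7]
width: 1.0
t 3.43 pos [ 0.4436 -0.2785  0.0744] jaw yaw 11.31 z [ 0.002 -0.001 -1.   ] F [-0.29  0.96  0.74] w 1.0 q [ 0.06  0.53  0.55  2.03 -0.43  0.69  1.09]
```

View pics/s1c.png

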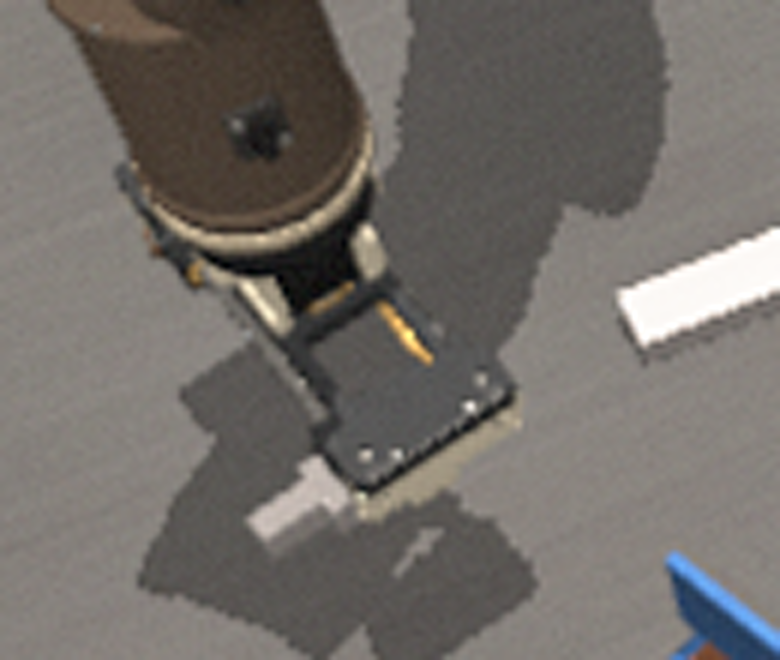

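View pics/t1c.png

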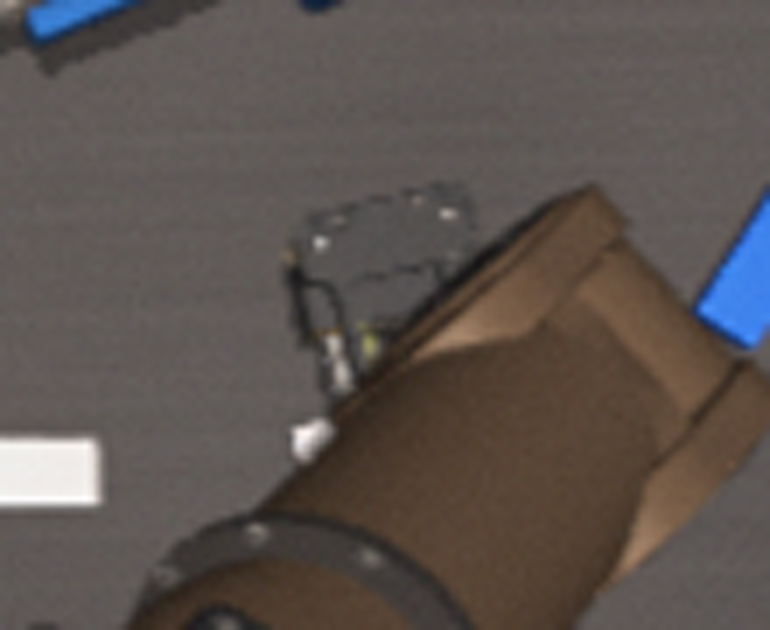

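```bash
python3 -m crank '[[1,0,0,-0.05,0],[1,0,0,-0.05,0],[1,0,0,-0.033,0],[1,0,0,0,0],[1,0,0,0,0],[1,0,0,0,0],[1,0,0,0,0],[1,0,0,0,0]]' 25
python3 st.py
python3 -m crank '[[0.1,0,0,0,0],[0.1,0,0,0,0],[0.1,0,0,0,0],[0.1,0,0,0,0],[0.1,0,0,0,0],[0.1,0,0,0,0],[0.1,0,0,0,0],[0.1,0,0,0,0]]' 25
python3 st.py
```

```text
clock: 4.2
position: [0.4432, -0.2783, 0.0208]
ee_rot: [1.991, 2.429, 0.001]
force: [0.6, -0.0, 0.2]
width: 0.999
t 4.2 pos [ 0.4432 -0.2783  0.0208] jaw yaw 11.31 z [ 0.001 -0.    -1.   ] F [ 0.58 -0.03  0.25] w 0.999 q [ 0.12  0.61  0.48  2.06 -0.51  0.58  1.15]
clock: 4.87
position: [0.4427, -0.2781, 0.02]
ee_rot: [-1.992, -2.429, 0.0]
force: [-0.4, -0.1, -0.4]
width: 0.472
t 4.87 pos [ 0.4427 -0.2781  0.02  ] jaw yaw 11.3 z [-0.  0. -1.] F [-0.35 -0.1  -0.41] w 0.472 q [ 0.12  0.62  0.48  2.06 -0.51  0.58  1.15]
```

Still closing (30 mm would be about 0.326).

```bash
python3 -m crank '[[0.1,0,0,0,0],[0.1,0,0,0,0],[0.1,0,0,0,0],[0.1,0,0,0,0],[0.1,0,0,0,0],[0.1,0,0,0,0],[0.1,0,0,0,0],[0.1,0,0,0,0]]' 25
python3 st.py
python3 -m crank '[[0.1,0,0,0.05,0],[0.1,0,0,0.08,0],[0.1,0,0,0.1,0],[0.1,0,0,0.1,0],[0.1,0,0,0.1,0],[0.1,0,0,0.05,0],[0.1,0,0,0,0],[0.1,0,0,0,0]]' 25
python3 st.py
```

```text
clock: 5.53
position: [0.4429, -0.2781, 0.02]
ee_rot: [1.992, 2.429, 0.0]
force: [0.9, 0.9, -0.9]
width: 0.322
t 5.53 pos [ 0.4429 -0.2781  0.02  ] jaw yaw 11.3 z [ 0. -0. -1.] F [ 0.89  0.93 -0.94] w 0.322 q [ 0.12  0.62  0.48  2.06 -0.51  0.58  1.15]
clock: 6.2
position: [0.4428, -0.2779, 0.2122]
ee_rot: [1.991, 2.429, 0.002]
force: [0.0, 0.9, -5.1]
width: 0.326
t 6.2 pos [ 0.4428 -0.2779  0.2122] jaw yaw 11.32 z [ 0.001  0.    -1.   ] F [ 0.01  0.92 -5.07] w 0.326 q [-0.07  0.34  0.69  1.9  -0.26  0.99  0.94]
```

```bash
python3 -m crank '[[0.1,0,0.05,0,0.02],[0.1,0,0.095,0,0.03],[0.1,0.01,0.1,0,0.03],[0.1,0.03,0.09,0,0.03],[0.1,0.04,0.09,0,0.03],[0.1,0.04,0.09,0,0.03],[0.1,0.05,0.09,0,0.007],[0.1,0.06,0.08,0,0]]' 25
python3 -m crank '[[0.1,0.08,0.06,0,0],[0.1,0.06,0.02,-0.03,0],[0.1,0.0175,0,-0.05,0],[0.1,0,0,-0.05,0],[0.1,0,0,-0.05,0],[0.1,0,0,-0.02,0],[0.1,0,0,0,0],[0.1,0,0,0,0]]' 25
python3 st.py
python3 - <<'E'
from h import *
for n in("scene","top"): cv2.imwrite(f"pics/{n}2.png",arm.get_image(n)[:,:,::-1])
crop("pics/scene2.png",220,140,140,110,5,"pics/s2c.png");crop("pics/top2.png",190,140,140,120,5,"pics/t2c.png")
E
```

```text
clock: 6.87
position: [0.5329, -0.0014, 0.2095]
ee_rot: [-1.754, -2.601, 0.004]
force: [0.5, -1.3, -4.5]
width: 0.322
clock: 7.53
position: [0.5969, 0.0275, 0.131]
ee_rot: [-1.758, -2.601, 0.003]
force: [1.6, -0.5, -3.1]
width: 0.325
t 7.53 pos [0.5969 0.0275 0.131 ] jaw yaw 21.89 z [-0.003 -0.001 -1.   ] F [ 1.64 -0.5  -3.13] w 0.325 q [-0.48  0.54  0.5   1.8  -0.32  0.89  0.55]
```

View pics/s2c.png

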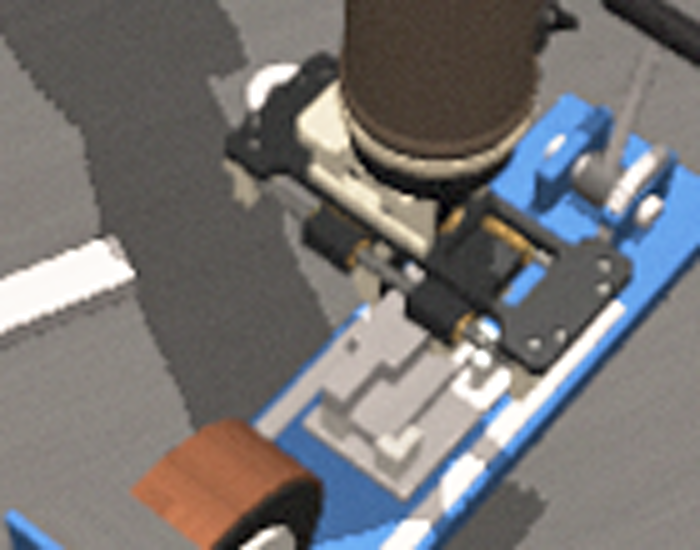

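View pics/t2c.png

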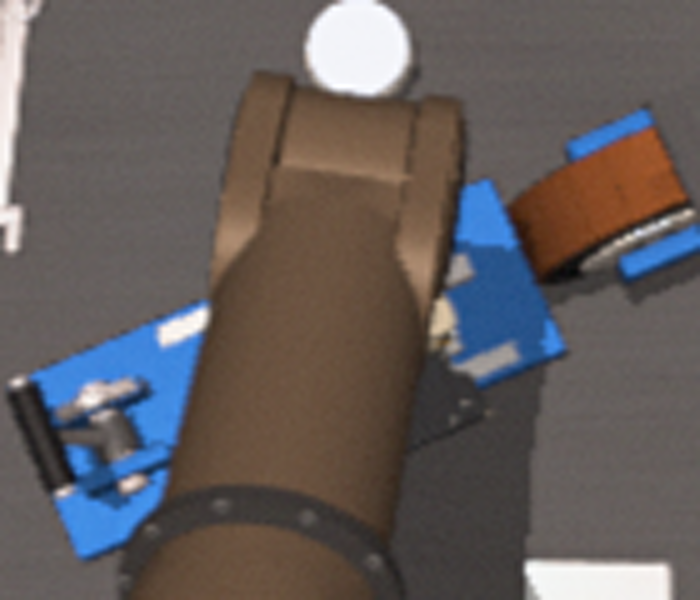

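```bash
python3 -m crank '[[0.1,0,0,-0.04,0],[0.1,0,0,-0.04,0],[0.1,0,0,-0.01,0],[0.1,0,0,0,0],[0.1,0,0,0,0],[0.1,0,0,0,0],[0.1,0,0,0,0],[0.1,0,0,0,0]]' 25
python3 st.py
python3 - <<'E'
from h import *
for n in("scene",): cv2.imwrite(f"pics/{n}3.png",arm.get_image(n)[:,:,::-1])
crop("pics/scene3.png",270,185,66,54,12,"pics/s3c.png")
E
```

```text
clock: 8.3
position: [0.5983, 0.0279, 0.0968]
ee_rot: [1.758, 2.602, 0.002]
force: [-0.4, -0.3, -4.1]
width: 0.317
t 8.3 pos [0.5983 0.0279 0.0968] jaw yaw 21.92 z [ 0.001  0.    -1.   ] F [-0.44 -0.28 -4.06] w 0.317 q [-0.46  0.58  0.48  1.83 -0.35  0.82  0.58]
```

View pics/s3c.png

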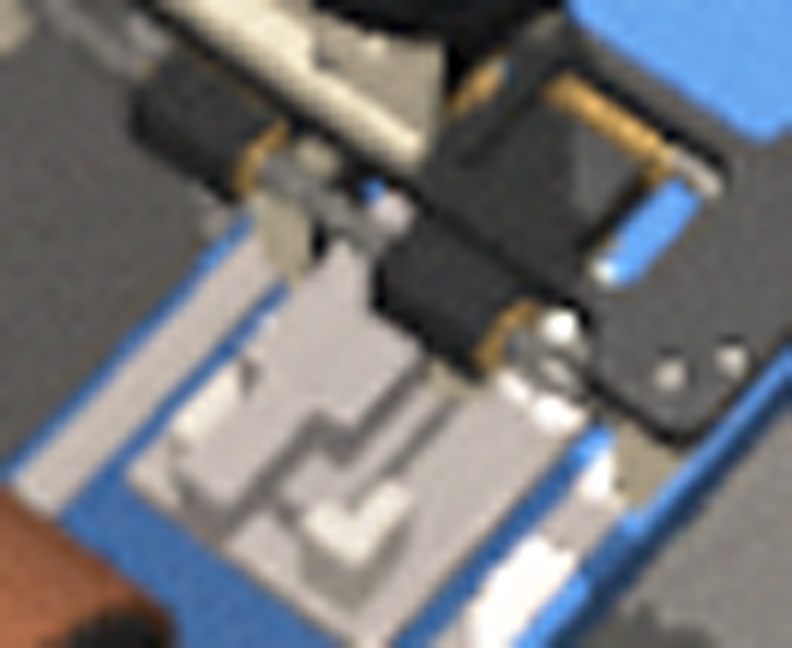

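```bash
cat > ov.py <<'E'
from h import *
import sys
def ov(src,x0,y0,w,h,k,out,bx,by,byaw,ztop,gx=.5991,gy=.0265,gyaw=21.87):
    im=cv2.imread(src)[y0:y0+h,x0:x0+w];im=cv2.resize(im,None,fx=k,fy=k,interpolation=cv2.INTER_CUBIC)
    def poly(P,x,y,yaw,col):
        c,s=np.cos(np.radians(yaw)),np.sin(np.radians(yaw))
        pts=[(proj("scene",[x+c*a-s*b,y+s*a+c*b,z])-[x0,y0]+.5)*k-.5 for a,b,z in P]
        cv2.polylines(im,[np.int32(pts)],True,col,1)
    o=[(-.015,.035),(.015,.035),(.015,-.035),(.007,-.035),(.007,-.065),(-.007,-.065),(-.007,-.035),(-.015,-.035)]
    poly([(a,b,ztop) for a,b in o],bx,by,byaw,(0,0,255));poly([(a,b,ztop-.02) for a,b in o],bx,by,byaw,(0,200,255))
    poly([(a,b,.062) for a,b in[(-.018,.038),(.018,.038),(.018,-.038),(-.018,-.038)]],gx,gy,gyaw,(0,255,0))
    poly([(a,b,.036) for a,b in[(-.035,.05),(.035,.05),(.035,-.05),(-.035,-.05)]],gx,gy,gyaw,(255,0,255))
    cv2.imwrite(out,im)
E
python3 -c "
from ov import *
ov('pics/scene3.png',270,185,66,54,12,'pics/s3o.png',.5983,.0279,21.9,.0968)"
```

```text
(no output)
```

View pics/s3o.png

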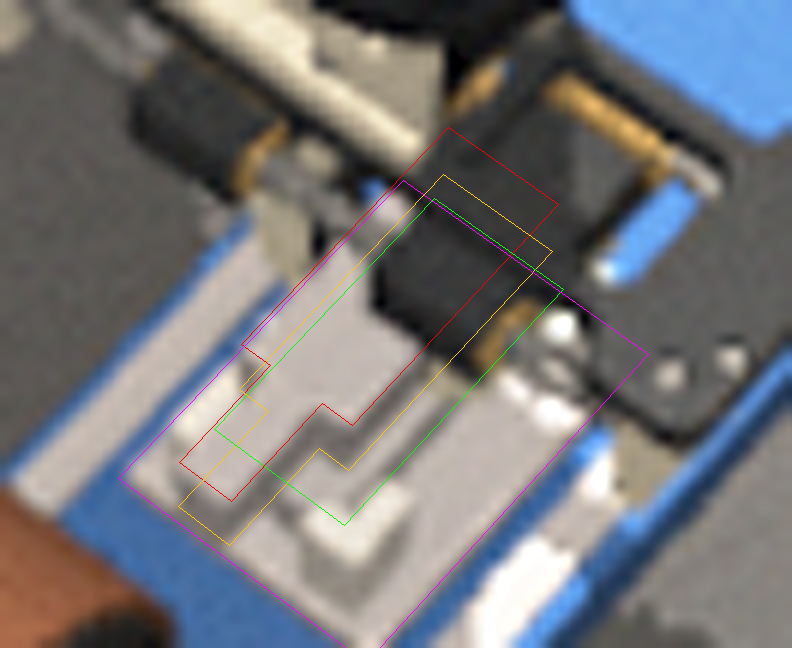

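```bash
python3 -c "
from ov import *
im=cv2.imread('pics/scene3.png').astype(float);im=np.clip((im-60)*1.5,0,255).astype('uint8');cv2.imwrite('pics/scene3b.png',im)
ov('pics/scene3b.png',280,207,32,26,24,'pics/s3p.png',.5983,.0279,21.9,.0968)
crop('pics/scene3b.png',280,207,32,26,24,'pics/s3q.png')"
```

```text
(no output)
```

View pics/s3p.png

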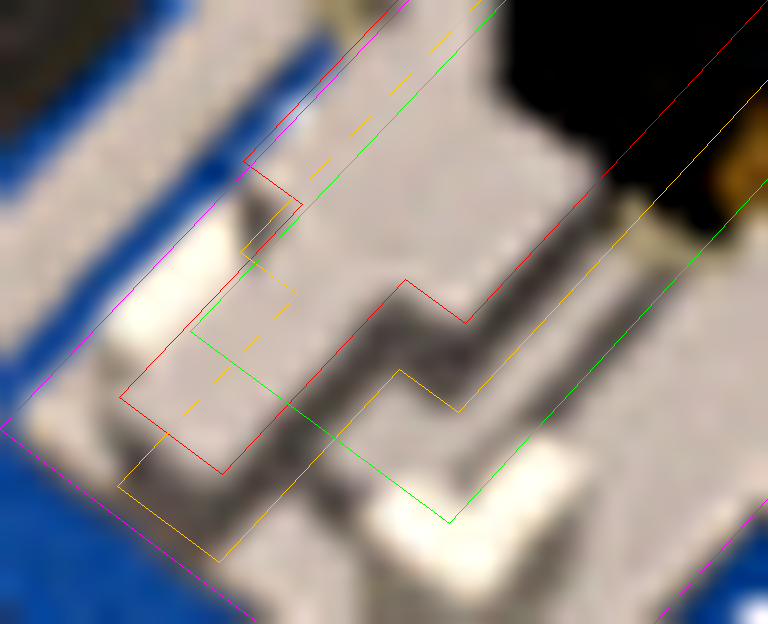

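View pics/s3q.png

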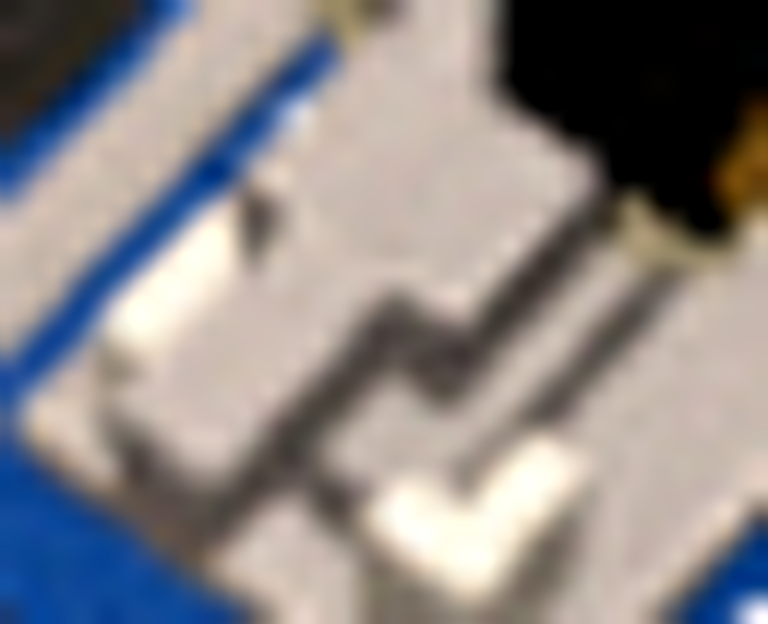

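```bash
python3 - <<'E'
from h import *
th=np.radians(21.87);c,s=np.cos(th),np.sin(th)
def g(u,v,z,k=24,x0=280,y0=207,n="scene",o=(.5991,.0265)):
    w=ray(n,x0+(u+.5)/k-.5,y0+(v+.5)/k-.5,z);d=w[:2]-o;return np.round([1e3*(c*d[0]+s*d[1]),1e3*(-s*d[0]+c*d[1])],1)
for l,u,v in[("Linner",465,490),("Louter",470,597),("armx inner end",400,468),("armx outer end",368,515),("army in",545,432),("army out",595,458)]:print(l,g(u,v,.062))
for l,u,v in[("-x post outer?",105,328),("post gap corner",130,362),]:print(l,g(u,v,.062))
for l,u,v in[("shoulder out",455,330),("shoulder in",392,300),("tip+x",213,485),("tip-x",115,405),]:print(l,g(u,v,.0968))
for l,u,v in[("plate-x-y",20,425)]:print(l,g(u,v,.036))
# +y wall from first scene crop c6 (12x,275,190)
for l,u,v in[("wall +y inner -x",377,141),("inner +x",492,227),("outer -x +y",375,82),("outer +x+y",557,212),("post+x army end?",490,290),("-x -y post",105,355),("L inner",290,450),("-x-y post right end",195,395)]:print(l,g(u,v,.062,12,275,190))
E
python3 -c "
from h import *
im=cv2.imread('pics/scene0.png').astype(float);im=np.clip((im-140)*2.2,0,255).astype('uint8');cv2.imwrite('pics/scene0b.png',im)
crop('pics/scene0b.png',278,194,50,48,15,'pics/s0q.png')"
```

```text
Linner [ 16.7 -33.8]
Louter [ 25.2 -43.4]
armx inner end [  9.7 -36.2]
armx outer end [ 10.7 -42.8]
army in [ 18.8 -22.8]
army out [ 24.9 -21.8]
-x post outer? [-25.3 -43.6]
post gap corner [-20.6 -45. ]
shoulder out [ 14.5 -34.7]
shoulder in [  7.2 -36.2]
tip+x [  6.8 -65. ]
tip-x [ -6.9 -64.4]
plate-x-y [-33.5 -48. ]
wall +y inner -x [-17.2  37.8]
inner +x [15.7 36.9]
outer -x +y [-27.   49.4]
outer +x+y [24.3 49.1]
post+x army end? [25.1 24.2]
-x -y post [-28.5 -42.2]
L inner [ 16.5 -34.3]
-x-y post right end [ -7.5 -37.2]
```

View pics/s0q.png

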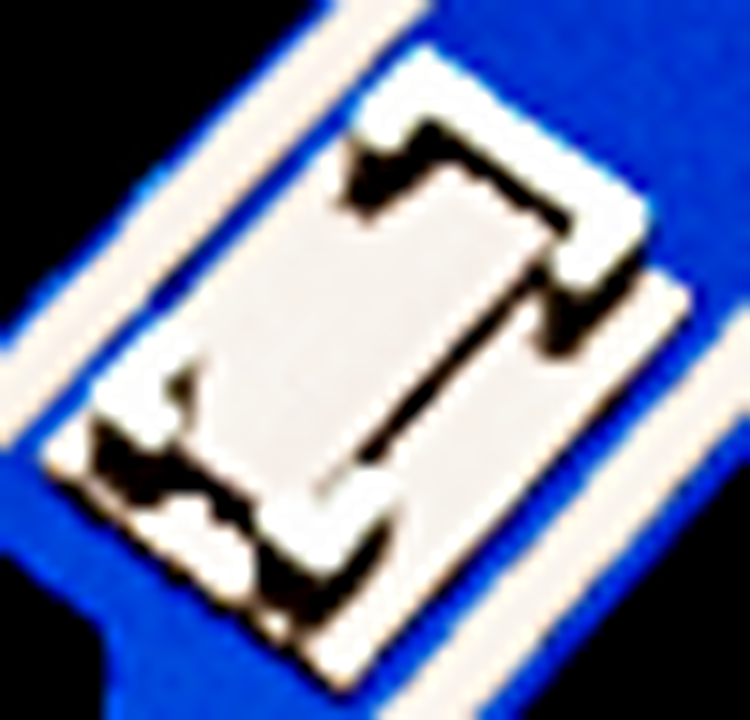

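```bash
python3 -m crank '[[0.1,-0.0019,0.0014,0,0],[0.1,0,0,-0.01,0],[0.1,0,0,-0.01,0],[0.1,0,0,-0.01,0],[0.1,0,0,-0.008,0],[0.1,0,0,-0.008,0],[0.1,0,0,0,0],[0.1,0,0,0,0]]' 25
python3 st.py
```

```text
clock: 9.02
position: [0.5969, 0.0283, 0.0773]
ee_rot: [-1.759, -2.603, 0.001]
force: [-0.8, -0.9, -3.9]
width: 0.325
t 9.02 pos [0.5969 0.0283 0.0773] jaw yaw 21.91 z [-0.001 -0.    -1.   ] F [-0.81 -0.9  -3.86] w 0.325 q [-0.45  0.61  0.46  1.84 -0.37  0.78  0.59]
```

```bash
python3 -m crank '[[0.1,0,0,-0.004,0],[0.1,0,0,-0.004,0],[0.1,0,0,-0.004,0],[0.1,0,0,-0.003,0],[0.1,0,0,0,0],[0.1,0,0,0,0],[0.1,0,0,0,0],[0.1,0,0,0,0]]' 25
python3 st.py
python3 -c "
from h import *
cv2.imwrite('pics/scene4.png',arm.get_image('scene')[:,:,::-1]);crop('pics/scene4.png',270,185,66,54,12,'pics/s4c.png')"
```

```text
clock: 9.68
position: [0.5971, 0.0284, 0.0717]
ee_rot: [1.759, 2.603, 0.0]
force: [-0.2, -0.0, -4.6]
width: 0.326
t 9.68 pos [0.5971 0.0284 0.0717] jaw yaw 21.92 z [ 0. -0. -1.] F [-0.23 -0.01 -4.6 ] w 0.326 q [-0.45  0.61  0.46  1.84 -0.37  0.77  0.59]
```

View pics/s4c.png

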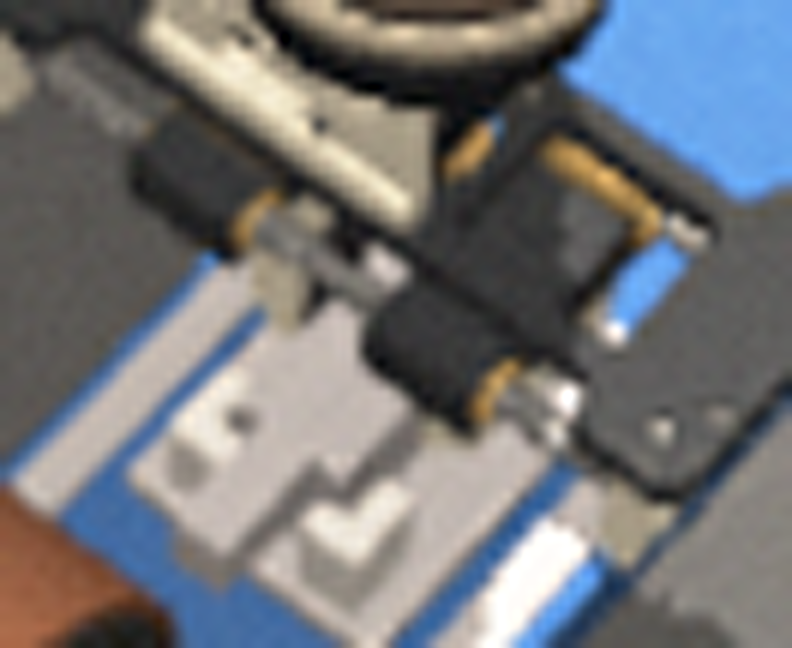

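```bash
python3 -m crank '[[0.1,0,0,-0.002,0],[0.1,0,0,-0.002,0],[0.1,0,0,0,0],[0.1,0,0,0,0],[0.1,0,0,0,0],[0.1,0,0,0,0],[0.1,0,0,0,0],[0.1,0,0,0,0]]' 25
python3 st.py
```

```text
clock: 10.4
position: [0.5971, 0.0284, 0.07]
ee_rot: [1.759, 2.603, 0.0]
force: [0.5, -0.4, -3.8]
width: 0.325
t 10.4 pos [0.5971 0.0284 0.07  ] jaw yaw 21.92 z [ 0.  0. -1.] F [ 0.51 -0.45 -3.84] w 0.325 q [-0.45  0.62  0.46  1.85 -0.38  0.77  0.59]
```

```bash
python3 -m crank '[[0.36,0,0,0,0],[0.4,0,0,0,0],[0.5,0,0,0,0],[0.6,0,0,0,0],[0.7,0,0,0,0],[0.7,0,0,0,0],[0.7,0,0,0,0],[0.7,0,0,0,0]]' 25
python3 st.py
python3 -m crank '[[0.7,0,0,0.02,0],[0.7,0,0,0.04,0],[0.7,0,0,0.08,0],[0.7,0,0,0.1,0],[0.7,0,0,0.1,0],[0.7,0,0,0.06,0],[0.7,0,0,0,0],[0.7,0,0,0,0]]' 
python3 st.py
python3 -c "
from h import *
cv2.imwrite('pics/scene5.png',arm.get_image('scene')[:,:,::-1]);crop('pics/scene5.png',250,140,120,105,6,'pics/s5c.png')"
```

```text
clock: 11.07
position: [0.597, 0.0284, 0.07]
ee_rot: [1.759, 2.603, 0.0]
force: [0.1, -0.6, -0.0]
width: 0.694
t 11.07 pos [0.597  0.0284 0.07  ] jaw yaw 21.92 z [ 0. -0. -1.] F [ 0.13 -0.64 -0.01] w 0.694 q [-0.45  0.62  0.46  1.85 -0.38  0.77  0.59]
clock: 11.73
position: [0.5979, 0.0284, 0.2322]
ee_rot: [1.757, 2.601, 0.004]
force: [-0.8, 0.3, -0.6]
width: 0.698
t 11.73 pos [0.5979 0.0284 0.2322] jaw yaw 21.92 z [ 0.004  0.001 -1.   ] F [-0.82  0.27 -0.58] w 0.698 q [-0.53  0.43  0.56  1.69 -0.25  1.09  0.49]
```

View pics/s5c.png

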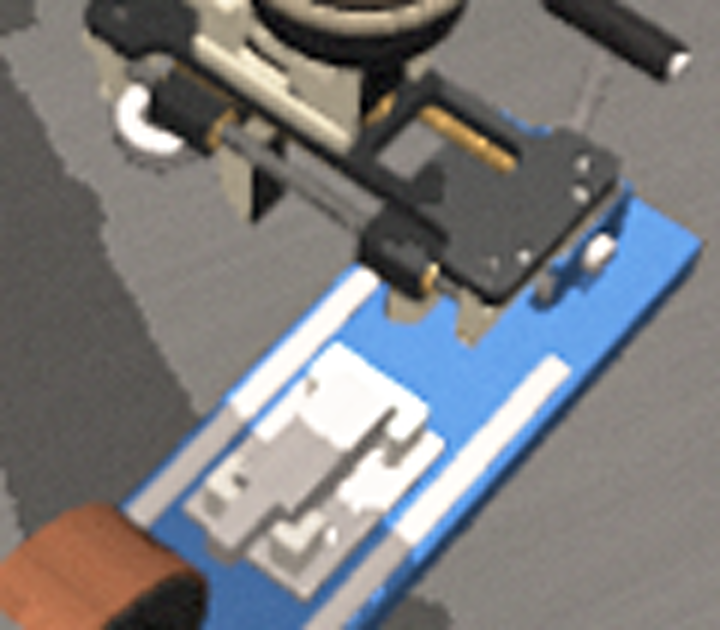

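```bash
python3 -m crank '[[0.7,-0.01,0.02,0,-0.1],[0.7,-0.01,0.03,0,-0.1],[0.7,-0.01,0.03,0,-0.1],[0.7,-0.01,0.03,0,-0.1],[0.7,-0.01,0.03,0,-0.1],[0.7,-0.01,0.03,0,-0.1],[0.7,-0.01,0.03,0,-0.1],[0.7,-0.01,0.03,0,-0.1]]'
python3 -m crank '[[0.7,-0.01,0.03,0,-0.1],[0.7,-0.01,0.03,0,-0.1],[0.7,-0.01,0.03,0,-0.1],[0.7,-0.01,0.03,0,-0.1],[0.7,-0.01,0.03,0,-0.1],[0.7,-0.01,0.03,0,-0.1],[0.7,-0.02,0.03,0,-0.1],[0.7,-0.02,0.02,0,0]]'
python3 -m crank '[[0.7,0,0,0,0],[0.7,0,0,0,0],[0.7,0,0,0,0],[0.7,0,0,0,0],[0.7,0,0,0,0],[0.7,0,0,0,0],[0.7,0,0,0,0],[0.7,0,0,0,0]]'
python3 st.py
python3 -c "
from h import *
for n in('scene','top'):cv2.imwrite('pics/%s6.png'%n,arm.get_image(n)[:,:,::-1])
crop('pics/scene6.png',280,90,120,105,6,'pics/s6c.png');crop('pics/top6.png',160,170,120,100,6,'pics/t6c.png')"
```

```text
clock: 12.45
position: [0.5638, 0.1208, 0.2286]
ee_rot: [-2.669, -1.656, 0.004]
force: [0.3, -0.1, 0.7]
width: 0.698
clock: 13.12
position: [0.5237, 0.2136, 0.2284]
ee_rot: [3.085, 0.588, -0.004]
force: [-0.9, 0.3, -0.9]
width: 0.703
clock: 13.78
position: [0.5252, 0.2121, 0.23]
ee_rot: [3.084, 0.597, 0.0]
force: [-0.6, 0.8, -0.9]
width: 0.698
t 13.78 pos [0.5252 0.2121 0.23  ] jaw yaw -68.11 z [ 0.  0. -1.] F [-0.56  0.79 -0.91] w 0.698 q [-1.15  0.48  0.98  1.79 -0.44  1.11 -1.21]
```

View pics/s6c.png

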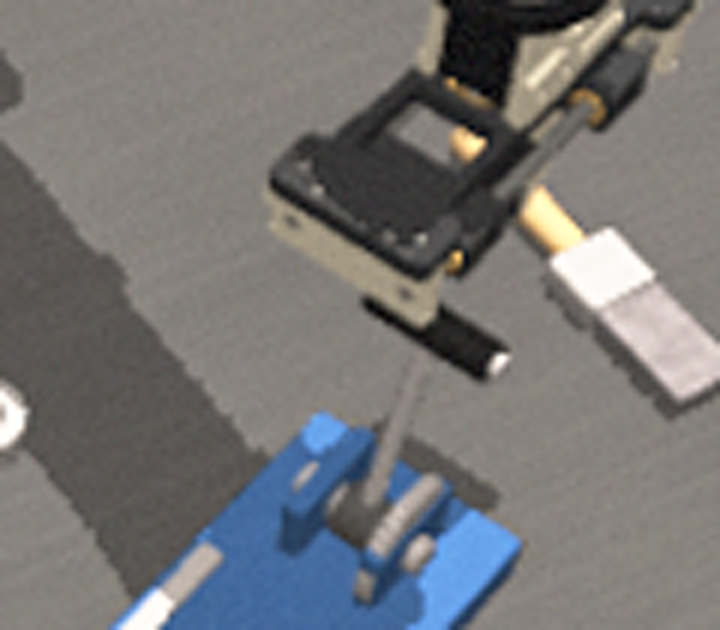

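View pics/t6c.png

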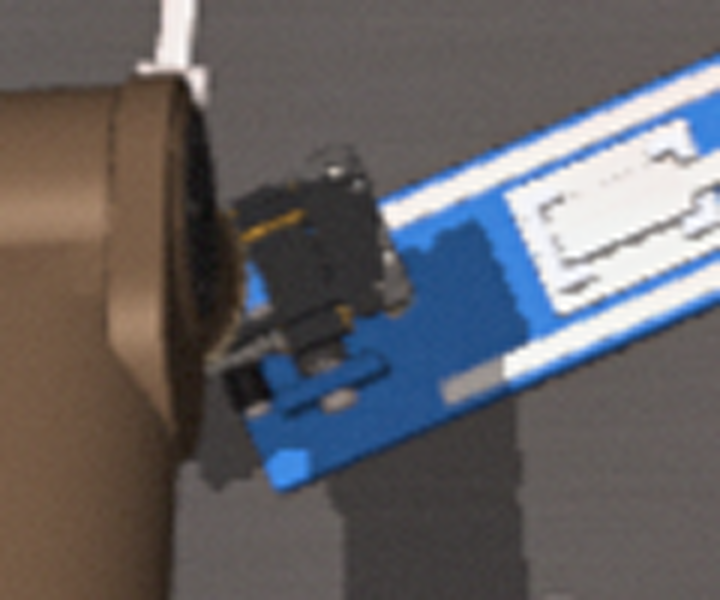

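```bash
python3 -m crank '[[0.7,-0.003,0.007,-0.04,0],[0.7,0,0,-0.05,0],[0.7,0,0,-0.05,0],[0.7,0,0,-0.02,0],[0.7,0,0,0,0],[0.7,0,0,0,0],[0.7,0,0,0,0],[0.7,0,0,0,0]]'
python3 st.py
python3 -c "
from h import *
for n in('scene',):cv2.imwrite('pics/%s7.png'%n,arm.get_image(n)[:,:,::-1])
crop('pics/scene7.png',310,110,80,70,9,'pics/s7c.png')"
```

```text
clock: 14.55
position: [0.5246, 0.2153, 0.1671]
ee_rot: [-3.084, -0.597, -0.003]
force: [-0.4, 0.5, -0.1]
width: 0.7
t 14.55 pos [0.5246 0.2153 0.1671] jaw yaw -68.08 z [ 0.002  0.001 -1.   ] F [-0.44  0.5  -0.15] w 0.7 q [-1.11  0.55  0.92  1.86 -0.52  0.99 -1.15]
```

View pics/s7c.png

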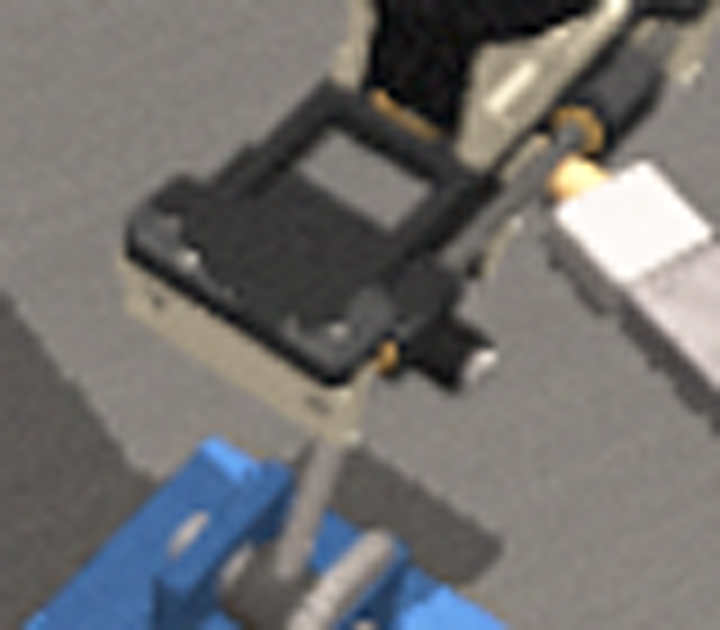

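```bash
python3 -m crank '[[0.1,0,0,0,0],[0.1,0,0,0,0],[0.1,0,0,0,0],[0.1,0,0,0,0],[0.1,0,0,0,0],[0.1,0,0,0,0],[0.1,0,0,0,0],[0.1,0,0,0,0]]' 30
python3 st.py
python3 -m crank '[[0.1,0,0,0,0],[0.1,0,0,0,0],[0.1,0,0,0,0],[0.1,0,0,0,0],[0.1,0,0,0,0],[0.1,0,0,0,0],[0.1,0,0,0,0],[0.1,0,0,0,0]]' 30
cat > g.py <<'E'
from cell import arm
import numpy as np
o=arm.observe();th=np.radians(21.87);c,s=np.cos(th),np.sin(th)
d=o['position'][:2]-[.598,.028];F=o['force']
print('t %.2f gx %.1f gy %.1f z %.1f mm | Fx %.2f Fy %.2f Fz %.2f | w %.3f'%(o['clock'],1e3*(c*d[0]+s*d[1]),1e3*(-s*d[0]+c*d[1]),1e3*o['position'][2],c*F[0]+s*F[1],-s*F[0]+c*F[1],F[2],o['width']))
E
python3 g.py
```

```text
clock: 15.27
position: [0.5245, 0.2134, 0.1661]
ee_rot: [3.082, 0.595, 0.001]
force: [1.6, -3.5, -1.1]
width: 0.208
t 15.27 pos [0.5245 0.2134 0.1661] jaw yaw -68.16 z [ 0.001 -0.002 -1.   ] F [ 1.58 -3.52 -1.11] w 0.208 q [-1.1   0.55  0.92  1.86 -0.52  0.99 -1.15]
clock: 15.93
position: [0.5245, 0.2135, 0.1661]
ee_rot: [3.083, 0.594, 0.001]
force: [0.9, -5.7, -1.3]
width: 0.207
t 15.93 gx 0.9 gy 199.5 z 166.1 mm | Fx -1.26 Fy -5.65 Fz -1.28 | w 0.207
```

```bash
for i in 1 2 3 4; do python3 -m crank '[[0.1,0.0012,-0.0029,0.0006,0],[0.1,0.0012,-0.0029,0.0006,0],[0.1,0,0,0,0],[0.1,0,0,0,0],[0.1,0,0,0,0],[0.1,0,0,0,0],[0.1,0,0,0,0],[0.1,0,0,0,0]]' 30 >/dev/null; python3 g.py; done
```

```text
t 16.60 gx 0.8 gy 199.1 z 166.3 mm | Fx 1.82 Fy 0.28 Fz -7.17 | w 0.209
t 17.27 gx 0.9 gy 196.4 z 166.9 mm | Fx 0.40 Fy 1.72 Fz -6.52 | w 0.207
t 17.93 gx 0.9 gy 194.0 z 167.4 mm | Fx 0.86 Fy 5.07 Fz -6.90 | w 0.208
t 18.60 gx 0.9 gy 192.1 z 167.8 mm | Fx 1.75 Fy 5.75 Fz -8.19 | w 0.208
```

```bash
for i in 1 2 3 4; do python3 -m crank '[[0.1,0.0012,-0.0029,0.0003,0],[0.1,0.0012,-0.0029,0.0003,0],[0.1,0,0,0,0],[0.1,0,0,0,0],[0.1,0,0,0,0],[0.1,0,0,0,0],[0.1,0,0,0,0],[0.1,0,0,0,0]]' 30 >/dev/null; python3 g.py; done
```

```text
t 19.27 gx 0.9 gy 190.0 z 168.1 mm | Fx -0.40 Fy 7.03 Fz -5.72 | w 0.205
t 19.93 gx 0.9 gy 187.2 z 168.5 mm | Fx 0.04 Fy 6.59 Fz -4.30 | w 0.206
t 20.60 gx 1.1 gy 183.9 z 168.8 mm | Fx -2.59 Fy 5.33 Fz 0.58 | w 0.206
t 21.27 gx 1.1 gy 181.3 z 169.0 mm | Fx -3.77 Fy 2.70 Fz 5.33 | w 0.209
```

```bash
for i in 1 2 3 4; do python3 -m crank '[[0.1,0.0012,-0.0029,0.0004,0],[0.1,0.0012,-0.0029,0.0003,0],[0.1,0,0,0,0],[0.1,0,0,0,0],[0.1,0,0,0,0],[0.1,0,0,0,0],[0.1,0,0,0,0],[0.1,0,0,0,0]]' 30 >/dev/null; python3 g.py; done
```

```text
t 21.93 gx 1.1 gy 178.9 z 169.2 mm | Fx -3.83 Fy 2.44 Fz 5.00 | w 0.210
t 22.60 gx 1.1 gy 176.9 z 169.4 mm | Fx -3.96 Fy 4.91 Fz 4.11 | w 0.208
t 23.27 gx 1.1 gy 175.1 z 169.5 mm | Fx -3.39 Fy 5.69 Fz 2.35 | w 0.209
t 23.93 gx 1.1 gy 173.2 z 169.5 mm | Fx -3.21 Fy 7.52 Fz 2.38 | w 0.209
```

```bash
for i in 1 2 3 4; do python3 -m crank '[[0.1,0.0012,-0.0029,0,0],[0.1,0.0012,-0.0029,0,0],[0.1,0,0,0,0],[0.1,0,0,0,0],[0.1,0,0,0,0],[0.1,0,0,0,0],[0.1,0,0,0,0],[0.1,0,0,0,0]]' 30 >/dev/null; python3 g.py; done
```

```text
t 24.60 gx 1.1 gy 171.1 z 169.6 mm | Fx -3.11 Fy 8.86 Fz 2.64 | w 0.210
t 25.27 gx 1.1 gy 168.3 z 169.6 mm | Fx -2.93 Fy 8.08 Fz 2.34 | w 0.209
t 25.93 gx 1.1 gy 164.6 z 169.5 mm | Fx -2.24 Fy 4.46 Fz -0.09 | w 0.208
t 26.60 gx 1.0 gy 161.5 z 169.5 mm | Fx 0.25 Fy 3.50 Fz -13.87 | w 0.210
```

```bash
for i in 1 2 3 4; do python3 -m crank '[[0.1,0.0012,-0.0029,-0.0007,0],[0.1,0.0012,-0.0029,-0.0006,0],[0.1,0,0,0,0],[0.1,0,0,0,0],[0.1,0,0,0,0],[0.1,0,0,0,0],[0.1,0,0,0,0],[0.1,0,0,0,0]]' 30 >/dev/null; python3 g.py; done
```

```text
t 27.27 gx 1.0 gy 158.8 z 169.3 mm | Fx -1.44 Fy 5.51 Fz -14.00 | w 0.206
t 27.93 gx 1.1 gy 156.8 z 169.0 mm | Fx -2.03 Fy 6.21 Fz -11.36 | w 0.207
t 28.60 gx 1.2 gy 154.8 z 168.7 mm | Fx -4.57 Fy 8.09 Fz -6.95 | w 0.206
t 29.27 gx 1.2 gy 152.6 z 168.3 mm | Fx -4.43 Fy 9.70 Fz -4.13 | w 0.210
```

```bash
for i in 1 2 ; do python3 -m crank '[[0.1,0.0012,-0.0029,-0.0007,0],[0.1,0.0012,-0.0029,-0.0006,0],[0.1,0,0,0,0],[0.1,0,0,0,0],[0.1,0,0,0,0],[0.1,0,0,0,0],[0.1,0,0,0,0],[0.1,0,0,0,0]]' 30 >/dev/null; python3 g.py; done
```

```text
t 29.93 gx 1.2 gy 150.1 z 167.9 mm | Fx -5.76 Fy 9.82 Fz -4.18 | w 0.208
t 30.60 gx 1.2 gy 146.8 z 167.3 mm | Fx -4.50 Fy 7.96 Fz -5.55 | w 0.206
```

```bash
for i in 1 ; do python3 -m crank '[[0.1,0.0009,-0.0023,-0.0006,0],[0.1,0.0009,-0.0023,-0.0006,0],[0.1,0,0,0,0],[0.1,0,0,0,0],[0.1,0,0,0,0],[0.1,0,0,0,0],[0.1,0,0,0,0],[0.1,0,0,0,0]]' 30 >/dev/null; python3 g.py; done
```

```text
t 31.27 gx 1.2 gy 144.1 z 166.8 mm | Fx -3.35 Fy 5.27 Fz -7.85 | w 0.207
```

```bash
for i in 1 ; do python3 -m crank '[[0.1,0.0009,-0.0020,-0.0006,0],[0.1,0.0005,-0.0012,-0.0006,0],[0.1,0,0,0,0],[0.1,0,0,0,0],[0.1,0,0,0,0],[0.1,0,0,0,0],[0.1,0,0,0,0],[0.1,0,0,0,0]]' 30 >/dev/null; python3 g.py; done
python3 -c "
from h import *
for n in('scene','top'):cv2.imwrite('pics/%s8.png'%n,arm.get_image(n)[:,:,::-1])
crop('pics/scene8.png',250,110,130,130,5,'pics/s8c.png')"
```

```text
t 31.93 gx 1.2 gy 142.4 z 166.4 mm | Fx -3.94 Fy 3.58 Fz -6.99 | w 0.209
```

View pics/s8c.png

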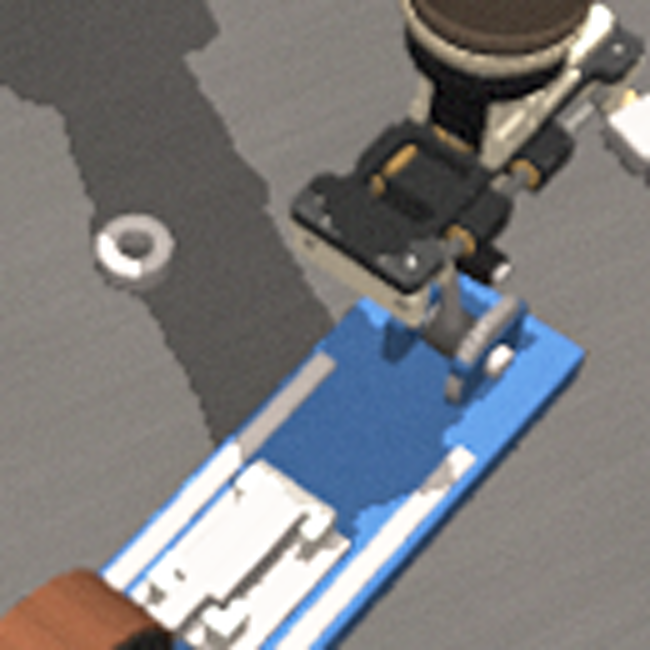

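View pics/top8.png

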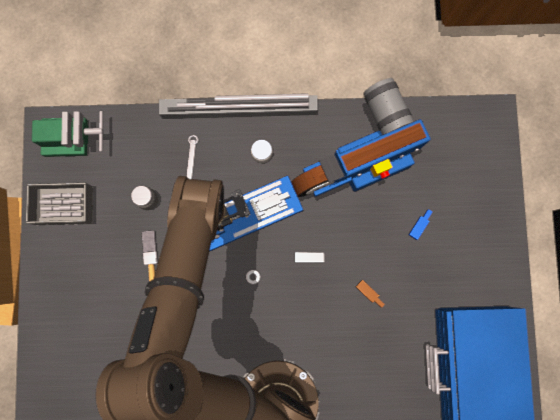

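```bash
for i in 1 ; do python3 -m crank '[[0.1,0.0004,-0.0010,-0.0003,0],[0.1,0,0,0,0],[0.1,0,0,0,0],[0.1,0,0,0,0],[0.1,0,0,0,0],[0.1,0,0,0,0],[0.1,0,0,0,0],[0.1,0,0,0,0]]' 30 >/dev/null; python3 g.py; done
python3 -m crank '[[0.1,0,0,0,0],[0.1,0,0,0,0],[0.1,0,0,0,0],[0.1,0,0,0,0],[0.1,0,0,0,0],[0.1,0,0,0,0],[0.1,0,0,0,0],[0.1,0,0,0,0]]' 30 >/dev/null; python3 g.py
python3 -c "
from cell import arm;arm.sign_off()"
```

```text
t 32.70 gx 1.2 gy 142.0 z 166.3 mm | Fx -3.74 Fy 4.78 Fz -6.58 | w 0.207
t 33.37 gx 1.2 gy 142.0 z 166.3 mm | Fx -4.95 Fy 4.26 Fz -6.01 | w 0.209
the job is handed in; nothing more can be done
```

I laid the steel blank in the nest, let go of it, and moved the lever three clicks. I then handed in at about 33 s, still gripping the handle in the third notch; sign-off gives no verdict.

- **Blank:** the scene picture taken after release shows it flat in the nest with the tongue through the gap towards the belt. After the lever travel it was still in the carriage. I checked this by eye and did not measure the final pose in the nest.
- **Lever:** pushing-force peaks came near y = 190, 170 and 150.5 mm in the grinder's frame, with valleys near 180, 160 and 142 mm, so three clicks about 19.5 mm apart. No fourth rise was entered. The handle held at about 142.0 mm over the last two readings, with a spring force of 4 to 5 N on a 30 N grip.
- **Other things on the bench:** none appeared moved in the last top view. The arm hides part of the wrench and brush in it.
- **Disagreement:** the two cameras placed the grinder about 3 mm apart, so I used the average. The handle position could be off by 2 mm or so. The felt force pattern agrees with the third notch and the 133 to 150 mm window.

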